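# Shim the board fixture: wedge the plate just off its ledges and hold

## Task

Pull the dark steel wedge straight up out of its stand, against the two sprung rollers, set it on the apron of the lifting fixture with its thin end towards the plate, and push it straight in under the plate's front edge until the plate with the circuit board is just lifted off its ledges: a gap of about 4 mm (2 to 6 mm). Finish while still gripping the wedge and holding it there: do not let go of it and do not touch the plate or the board with the gripper, so that the wedge alone carries the plate. Leave the dish, tape, cutters and screwdriver where they lie.

Things in the scene. Friction and masses are not known exactly. Their poses are not given: they have to be found in the camera images.
- wedge: Dark steel wedge, 110 mm long (x), 40 mm wide (y), loose, about 0.3 kg, with an upright handle. Origin at its underside under the handle's centre; +x points to the thin end, 95 mm away; z up. From x = -15 to +15 mm it is a block 22.8 mm high; from there the top slopes straight down (1 in 4.5) to a blunt end 5 mm thick at x = 95 mm.
- wedge_grip (a point): Point on the axis of the wedge's handle, 64 mm above the wedge's underside, a good TCP place. The handle is a bar 24 mm (along wedge x) by 20 mm (wedge y) that stands on the block up to 81 mm above the underside. Grip its two y faces from above; fingertips must stay above the stand's rollers.
- wedge_tip (a point): Middle of the bottom edge of the wedge's thin end (wedge x = 95 mm, z = 0).
- clip_stand: Fixed grey stand, 136 x 84 mm; the wedge starts lying in it between lips 4 to 12 mm high. Origin at its underside under the wedge's handle, x along the wedge to the thin end, z up; floor 8 mm high. White sprung rollers at y = +-25 mm, tops 43 mm above the underside, overlap the block by 1.6 mm and yield outwards when the wedge is pulled straight up; about 8 to 16 N; free after 25 mm.
- fixture: Fixed aluminium base, 205 x 130 x 6 mm. Origin at its underside under the plate's centre; +x is the direction to push the wedge, z up. The bare apron (top 6 mm above the underside) runs from the plate to x = -150 mm. Two ledges at y = +-45 mm, 14 mm wide, tops 18 mm above the underside, carry the plate; the slot between them is 12 mm high under the resting plate. Guide pins reach 52 mm.
- plate: Steel plate with a 55 x 75 mm circuit board fixed on top; 80 mm (x) by 104 mm (y) by 10 mm, about 0.5 kg, axes as the fixture's. Origin at the centre of its underside: 18 mm above the fixture's origin when it rests on the ledges; it slides straight up along the pins, at most 15 mm. Its height above 18 mm is the gap.
- plate_edge (a point): Middle of the plate's front edge at the level of its underside (fixture x = -45 mm), rises with the plate. The edge is round (5 mm radius, axis at fixture x = -40 mm). The slope meets it when the wedge's thin end is about 31 mm past that axis; each 4.5 mm more lifts the plate 1 mm, so 49 mm past (thin end at fixture x = +9 mm) gives a 4 mm gap. Pushing takes about 3 to 12 N.
- screw_tray: Bystander: round metal dish with screws, 95 mm across, 17 mm high, origin under its centre.
- tape_roll: Bystander: roll of dark tape lying flat, 57 mm across, 19 mm high, origin under its centre.
- side_cutter: Bystander: side cutters with red handles, 120 mm long, 12 mm high, origin under the middle.
- driver_small: Bystander: small screwdriver with a yellow handle, 135 mm long, 16 mm high, origin under the middle.

How it is judged:
By the outcome, as a careful person would: the job done as asked, in the order asked, and still so for the second after the job is handed in, while the arm keeps its last pose, push and grip.
It also fails if it takes over 45 s, if anything falls off the work surface, if the arm or the gripper's body presses on something with over 40 N, if the wrist force passes 120 N, or if a joint passes its speed limit or range.

## Robot

A 6-joint arm with a two-finger parallel gripper is mounted at the origin on the work surface; the furniture and walls round the work are solid. World frame = base frame: x ahead of the robot, y to its left, z up, the work surface at z = 0. Lengths are in m, angles in rad, forces in N, time in s.
With the tool pointing down it reaches from about 0.325 to 0.9 m from the base axis. Payload 6.1 kg.
Tool frame: the origin (TCP) lies between the finger pads, 19 mm behind the fingertips; this is the grasp point; z points along the fingers, y is the line along which they close (so a half turn about z gives the same grasp; the last joint's range is limited). The gripper opens to 87 mm and grips with 3 to 60 N. Pads are 19 mm wide; open, the fingers measure 117 mm over their backs; the gripper's body (75 mm by 190 mm) begins 51 mm behind the grasp point.
Start: joints at [0.989, 0.22, 1.526, -0, 1.395, -0.126], TCP at [0.275, 0.561, 0.241] pointing down, gripper open.
Joint ranges: [-2.98, 2.98], [-0.91, 2.08], [0.09, 2.57], [-1.24, 4.39], [0.2, 2.65], [-2.68, 2.68]. Speed limits (rad/s): [2.57, 2.57, 3.01, 3.14, 3.14, 3.14].

## Interface

Orientations are given as a rotation vector (axis times angle).
In Python, from cell import manip, eyes, finish_job gives the robot as it stands (manip), with the cameras (eyes) and the job as plain functions.
- The arm moves only by the tool advance, called as name(argument=value, ...) on one line, values as JSON. Schema: {"type":"object","properties":{"offsets":{"type":"object","properties":{"x":{"type":"array","items":{"type":"number"},"minItems":1,"maxItems":20},"y":{"type":"array","items":{"type":"number"},"minItems":1,"maxItems":20},"z":{"type":"array","items":{"type":"number"},"minItems":1,"maxItems":20},"spin":{"type":"array","items":{"type":"number"},"minItems":1,"maxItems":20}},"additionalProperties":false,"required":["x","y","z","spin"]},"aperture":{"type":"number"},"grip_force":{"type":"number"},"only":{"type":"string"},"quiet":{"type":"boolean"},"lines":{"type":"string"}},"required":["offsets"],"additionalProperties":false}. offsets is an object with one list for each field, all of the same length, 1 to 20, a row being the entries at one place: x, y, z (the shift in shares of 0.8 m (1.0 is 0.8 m)), spin (a turn about the tool's z in normalised numbers (1 is 2 rad)); each row is the pose to reach, as a shift and turn from the pose commanded when the call began, along the tool's axes at that moment; what a row does not reach only later rows make up. A row lasts 1/10 s, in which the tool goes at most 0.05 m and 0.15 rad, less where a joint would pass 70% of its speed; a pose out of reach is approached as far as the arm can. aperture is the finger opening in m, set as the call begins (left out keeps the last). The fingers move at their own pace and stop on an object; grip_force is the grip in N (left out, the last holds). Time passes only in rows, so rows that do not move let the fingers close. The tool returns the time, the measured TCP pose, the force, the opening and the grip force at its end. only (a regular expression) keeps the lines of the reply that match it, lines (a string "A,B") keeps lines A to B, and quiet returns only ok. No shift or turn number may pass 1 either way. Input that does not fit is refused with a message, and nothing moves.
- manip.get_state(): the state, without advancing time (a new reading comes with each control period).
- eyes.grab_frame(name): name is "scene" or "top"; returns a dict with "color" (384x512x3 uint8, blue, green, red), "range_z" (384x512 float32, m along the optical axis (not along the pixel's ray), 0 where there is no reading), "intrinsics" (3x3 intrinsics, pixels), "cam_to_world" (4x4, takes a point from camera to world coordinates). Camera axes: x right, y down, z forward; pixel columns grow to the right and rows downward; lengths in m; the calibration is good to about 2 mm. A picture is of the moment at which its call begins.
- finish_job(): hands the job in; it is judged then, once.
The state is a dict: "t": time; "joints": joint angles; "qd": joint speeds; "joint_efforts": joint torques, N m; "position": TCP position; "eef_rot": TCP orientation; "wrist_force": force on the tool from outside, world axes, zero at the start; "ft_torque": the same for the moment, N m; "grip_width": finger opening in m; "gripper_force": force on a finger pad.
Only numpy, scipy, OpenCV 4.12 (cv2) and the standard library are available. Lean on these libraries where they do the work, as an engineer would, in place of code of your own. Each camera call takes 0.05 s, during which the arm holds its last target. There are 200 camera calls.

## Working session

There is one attempt and no reset: what is moved stays moved. The work goes in short steps, Python scripts to look and compute and a tool call to move; the robot and the scene stay as the last step left them, time stands still between calls to the robot, and variables do not carry over. Pictures are saved under pics/ and viewed, at most 10 in all, crops included, and the job is handed in when it is done.

```bash
mkdir -p pics; ls; cat > h.py <<'E'
import numpy as np, cv2
from cell import manip, eyes, finish_job
def snap(n):
    f=eyes.grab_frame(n); np.savez('pics/%s.npz'%n,**f); return f
def P(f,u,v,z=None):
    K,T=np.array(f['intrinsics']),np.array(f['cam_to_world'])
    d=np.array([(u-K[0,2])/K[0,0],(v-K[1,2])/K[1,1],1])
    if z is None:
        s=float(f['range_z'][int(round(v)),int(round(u))])
    else:
        s=(z-T[2,3])/(T[:3,:3]@d)[2]
    return T[:3,:3]@(d*s)+T[:3,3]
E
python3 - <<'E'
from h import *
for n in('scene','top'):
    f=snap(n); cv2.imwrite(f'pics/{n}0.png',f['color'])
    print(n,np.round(f['cam_to_world'],3),f['intrinsics'])
s=manip.get_state();print(s)
E
```

```text
cell.py
pics
scene [[-0.554 -0.38   0.741 -0.415]
 [-0.833  0.268 -0.484  0.833]
 [-0.015 -0.885 -0.465  0.653]
 [ 0.     0.     0.     1.   ]] [[421.83692379   0.         257.15062045]
 [  0.         421.83692379 190.6210382 ]
 [  0.           0.           1.        ]]
top [[-0.026 -0.997  0.073  0.427]
 [-0.999  0.028  0.025  0.206]
 [-0.027 -0.073 -0.997  1.158]
 [ 0.     0.     0.     1.   ]] [[481.85880302   0.         253.62320325]
 [  0.         481.85880302 191.59360192]
 [  0.           0.           1.        ]]
{'t': 0.1, 'joints': array([ 9.88884852e-01,  2.21177702e-01,  1.52750987e+00,  3.52979973e-06,
        1.39471185e+00, -1.26071992e-01]), 'qd': array([ 1.20465727e-03, -9.29805170e-04, -2.10782873e-03,  1.54945368e-03,
       -8.85989680e-05, -1.16294252e-03]), 'joint_efforts': array([ 6.50601032e-04, -4.95939445e+01, -3.88519907e+01,  7.03569758e-02,
        5.16231707e-02, -3.31621186e-05]), 'position': array([0.2748237 , 0.56073571, 0.2402208 ]), 'eef_rot': array([-7.09706185e-01, -3.05973188e+00,  2.65967791e-03]), 'wrist_force': array([ 0.21887016, -0.18225288,  0.33003423]), 'ft_torque': array([0.00786062, 0.02793469, 0.04685534]), 'gripper_force': 0.0, 'grip_width': 0.0870080276069884}
```

View pics/top0.png

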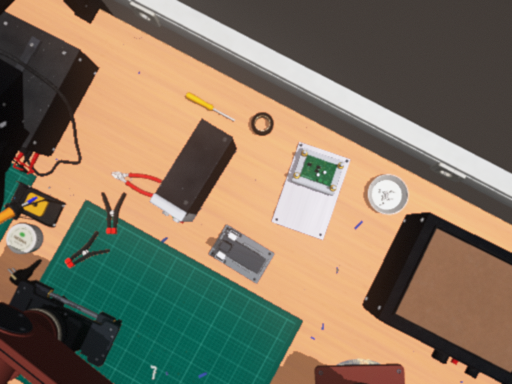

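View pics/scene0.png

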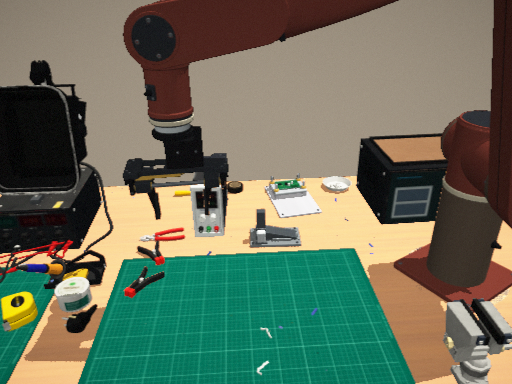

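The top picture shows the stand with the wedge near (241,253), the fixture's plate at (318,172) and apron towards (300,212), a tall black box at (195,170), and the dish at (387,194). Next, an enlarged crop.

```bash
python3 - <<'E'
from h import *
f=snap('top'); c=f['color'][130:290,195:365]
cv2.imwrite('pics/c1.png',cv2.resize(c,None,fx=4.5,fy=3.75*1.2 if 0 else 3.75,interpolation=cv2.INTER_CUBIC))
r=f['range_z']
for u,v in[(195,150),(195,190),(233,233),(262,124),(300,212),(387,194),(400,250)]:print(u,v,np.round(P(f,u,v),3))
# height map points in stand region
for name,(u0,u1,v0,v1) in dict(stand=(205,278,220,287),fix=(270,352,140,242)).items():
    pts=np.array([P(f,u,v) for v in range(v0,v1) for u in range(u0,u1) if r[v,u]>0])
    np.save('pics/%s.npy'%name,pts)
    print(name,np.histogram(pts[:,2],bins=np.arange(-.004,.1,.004)))
E
```

```text
195 150 [0.592 0.352 0.158]
195 190 [0.507 0.353 0.16 ]
233 233 [0.414 0.286 0.01 ]
262 124 [ 0.677  0.21  -0.   ]
300 212 [0.46  0.125 0.006]
387 194 [ 0.497 -0.082  0.008]
400 250 [ 0.37  -0.078  0.113]
stand (array([1399, 1208,  643,  377,  200,  197,  149,  143,  126,   43,   58,
         58,   12,    1,    3,    2,    3,    0,    3,    1,    1,    7,
         43,   46,    2]), array([-0.004,  0.   ,  0.004,  0.008,  0.012,  0.016,  0.02 ,  0.024,
        0.028,  0.032,  0.036,  0.04 ,  0.044,  0.048,  0.052,  0.056,
        0.06 ,  0.064,  0.068,  0.072,  0.076,  0.08 ,  0.084,  0.088,
        0.092,  0.096]))
fix (array([2255, 2085, 1817,  261,    7,    4,   99,  464,  637,  294,   44,
         22,    6,   27,    7,    1,    0,    0,    0,    0,    0,    0,
          0,    0,    0]), array([-0.004,  0.   ,  0.004,  0.008,  0.012,  0.016,  0.02 ,  0.024,
        0.028,  0.032,  0.036,  0.04 ,  0.044,  0.048,  0.052,  0.056,
        0.06 ,  0.064,  0.068,  0.072,  0.076,  0.08 ,  0.084,  0.088,
        0.092,  0.096]))
```

View pics/c1.png

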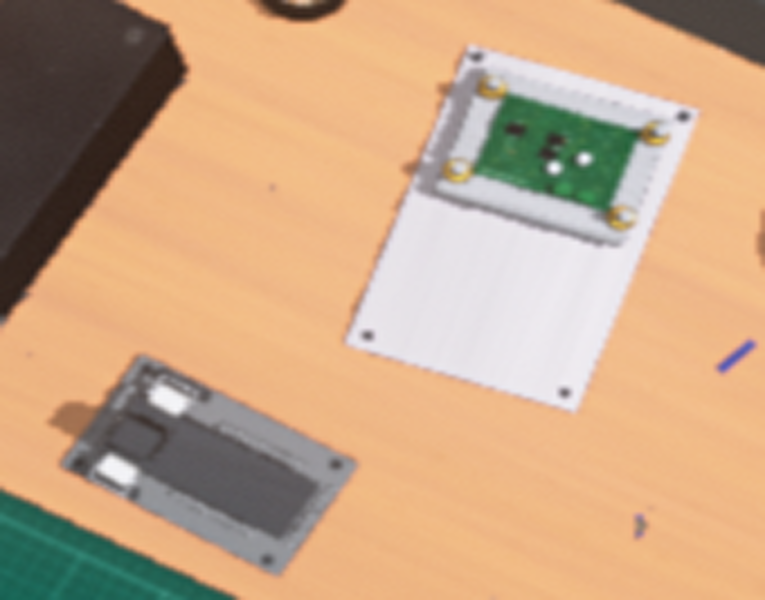

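The crop shows the apron corners at (347,343), (577,410), far corners (467,45), (698,110); the handle top at (137,436), the rollers at (168,397), (116,470), and the stand's corners (138,355), (357,462), (280,574), (62,463). The wedge's thin end is at the lower right, (300,512).

```bash
cat > m.py <<'E'
from h import *
f=np.load('pics/top.npz')
q=lambda x,y,z:P(f,(x+.5)/4.5-.5+195,(y+.5)/3.75-.5+130,z)
def fit(loc,w): # 2D rigid, world=R loc+t
    loc,w=np.array(loc,float),np.array(w)[:,:2]; a,b=loc.mean(0),w.mean(0)
    L=(loc-a)@[1,1j];W=(w-b)@[1,1j]
    th=np.angle((W*L.conj()).sum()); R=np.array([[np.cos(th),-np.sin(th)],[np.sin(th),np.cos(th)]])
    t=b-R@a; return th,R,t,(w-(loc@R.T+t))
# fixture: corners near-left(image) = y+? x dir up image; y+ is left in image
th,R,t,e=fit([(-.15,.065),(-.15,-.065),(.055,.065),(.055,-.065)],[q(*c,.006) for c in[(347,343),(577,410),(467,45),(698,110)]])
print('fix',np.degrees(th),t,np.round(e*1000,1))
print('board pins',[np.round(R.T@(q(*c,.052)[:2]-t),3) for c in[(492,82),(656,130),(458,168),(622,215)]])
c=np.array([q(*c,.008) for c in[(138,355),(62,463),(357,462),(280,574)]])
t2,R2,o2,e2=fit([(-.068,.042),(-.068,-.042),(.068,.042),(.068,-.042)],c)
print('stand centre',np.degrees(t2),o2,np.round(e2*1000,1))
h=q(137,436,.089);r1=q(168,397,.043);r2=q(116,470,.043)
print('handle',h,R2.T@(h[:2]-o2),'rollers mid',(r1+r2)/2,R2.T@((r1+r2)[:2]/2-o2),'roller ang',np.degrees(np.arctan2(*(r1-r2)[[1,0]]))-90,np.linalg.norm((r1-r2)[:2]))
p=np.load('pics/stand.npy');k=p[p[:,2]>.08];print('handle depth',len(k),k.mean(0),R2.T@(k.mean(0)[:2]-o2))
from scipy.spatial.transform import Rotation as Ro
s=manip.get_state();print('tool\n',Ro.from_rotvec(s['eef_rot']).as_matrix().round(4))
E
python3 m.py
```

```text
fix -20.519733209193994 [0.5563037  0.08161609] [[ 1.4 -1.6]
 [ 1.4  0.3]
 [-1.3  0.5]
 [-1.5  0.9]]
board pins [array([0.027, 0.046]), array([ 0.026, -0.043]), array([-0.029,  0.045]), array([-0.029, -0.043])]
stand centre -122.01720078636305 [0.36598938 0.26840423] [[-2.4  0.6]
 [ 1.6 -2.2]
 [-0.7  1.9]
 [ 1.5 -0.2]]
handle [0.38709686 0.29895712 0.089     ] [-0.03709609  0.00169846] rollers mid [0.3868681  0.30035195 0.043     ] [-0.03815747  0.000765  ] roller ang -122.20177284302085 0.05193547257370521
handle depth 98 [0.38608883 0.29984361 0.08773674] [-0.0373133   0.00037377]
tool
 [[-8.979e-01  4.402e-01 -8.000e-04]
 [ 4.402e-01  8.979e-01 -1.300e-03]
 [ 2.000e-04 -1.500e-03 -1.000e+00]]
```

```bash
cat >> m.py <<'E'
print('---')
a=np.array([P(f,u,v) for v in range(90,300) for u in range(100,300) if f['range_z'][v,u]>0])
a=a[(a[:,2]>.09)&(a[:,2]<.3)]
def clr(c,yaw,sel,nm):
    c=np.array(c);y=np.array([np.cos(yaw),np.sin(yaw)]);x=np.array([-y[1],y[0]])
    d=a[:,:2]-c; dx=np.abs(d@x)-.0375;dy=np.abs(d@y)-.095
    m=np.hypot(np.maximum(dx,0),np.maximum(dy,0)); i=m.argmin();print(nm,m[i],a[i])
bx=a[(a[:,2]>.13)];import cv2 as _
print('box',cv2.boxPoints(cv2.minAreaRect(bx[:,:2].astype(np.float32))),bx[:,2].max())
a=a[a[:,0]>.44]
g=np.array([.3866,.2997])
clr(g,np.radians(-32.1),0,'grip')
tip=t+R@[-.080,0]; w=lambda x:t+R@[x-.095,0]
for x in(-.08,-.06,.009):print(x,'grip at',w(x)); clr(w(x),th+np.pi/2,0,'at')
E
python3 m.py|sed -n '/---/,$p'
```

```text
---
box [[0.4424758  0.38430226]
 [0.6193021  0.26930618]
 [0.6635041  0.33727443]
 [0.48667783 0.4522705 ]] 0.16477594937520812
grip 0.061541958025224185 [0.505749   0.3418738  0.11748065]
-0.08 grip at [0.39240718 0.14295883]
at 0.12799710615513998 [0.53505536 0.32306286 0.12441818]
-0.06 grip at [0.41113821 0.13594823]
at 0.12435690178690897 [0.53505536 0.32306286 0.12441818]
0.009 grip at [0.47576027 0.11176166]
at 0.109683366050282 [0.60286416 0.28025397 0.1538345 ]
```

The rows are not in the units I measure in: shifts go in shares of 0.8 m and turns go in shares of 2 rad. I convert before sending: -0.2153 m / 0.8 = -0.2691, -0.1852 m / 0.8 = -0.2315, 1.675 rad / 2 = 0.8375.

advance(offsets={"x":[-0.025, -0.05, -0.075, -0.1, -0.125, -0.15, -0.175, -0.2, -0.225, -0.25, -0.2625, -0.2691, -0.2691, -0.2691, -0.2691, -0.2691, -0.2691], "y":[-0.0213, -0.0425, -0.0638, -0.085, -0.1063, -0.1275, -0.1488, -0.17, -0.1913, -0.2125, -0.225, -0.2315, -0.2315, -0.2315, -0.2315, -0.2315, -0.2315], "z":[0, 0, 0, 0, 0, 0, 0, 0, 0, 0, 0, 0, 0, 0, 0.0625, 0.0625, 0.0625], "spin":[0.06, 0.13, 0.2, 0.27, 0.34, 0.41, 0.48, 0.55, 0.62, 0.69, 0.75, 0.8, 0.8375, 0.8375, 0.8375, 0.8375, 0.8375]}, aperture=0.087, grip_force=20)

```text
t: 1.85
position: [0.3859, 0.2998, 0.1906]
eef_rot: [-2.748, -1.523, 0.005]
wrist_force: [0.9, -0.4, 0.3]
grip_width: 0.0866
gripper_force: 0.0
```

```bash
python3 - <<'E'
from h import *
from scipy.spatial.transform import Rotation as Ro
s=manip.get_state();M=Ro.from_rotvec(s['eef_rot']).as_matrix();print(M.round(4),s['position'],np.degrees(np.arctan2(M[1,1],M[0,1])))
print('to go',M.T@(np.array([.3866,.2997,.072])-s['position']),s['joints'])
f=snap('top'); cv2.imwrite('pics/t2.png',f['color'])
E
```

```text
[[ 0.5298  0.8481 -0.0029]
 [ 0.8481 -0.5298 -0.0016]
 [-0.0029 -0.0016 -1.    ]] [0.38591325 0.29981314 0.19061874] -31.993272628921293
to go [0.00060686 0.00083704 0.11861628] [ 4.98933930e-01 -6.38653606e-02  1.92555207e+00  2.68689056e-05
  1.28320112e+00  1.05731187e+00]
```

In the tool's units: 0.1185 m / 0.8 = 0.1481, 0.114 m / 0.8 = 0.1425.

advance(offsets={"x":[0, 0, 0.0006, 0.0006, 0.0006, 0.0006, 0.0006, 0.0006, 0.0006], "y":[0.0013, 0.0013, 0.0013, 0.0013, 0.0013, 0.0013, 0.0013, 0.0013, 0.0013], "z":[0.025, 0.0563, 0.0875, 0.1125, 0.1313, 0.1425, 0.1481, 0.1481, 0.1481], "spin":[0, 0, 0, 0, 0, 0, 0, 0, 0]})

```text
t: 2.8
position: [0.3888, 0.3005, 0.0739]
eef_rot: [2.749, 1.521, 0.003]
wrist_force: [-0.9, 0.3, -0.3]
grip_width: 0.0869
gripper_force: 0.0
```

```bash
python3 - <<'E'
from h import *
f=snap('scene'); cv2.imwrite('pics/s3.png',cv2.resize(f['color'][130:270,190:340],None,fx=4,fy=4,interpolation=cv2.INTER_CUBIC))
print(manip.get_state()['position'])
E
```

```text
[0.38880964 0.30048272 0.07386684]
```

View pics/s3.png

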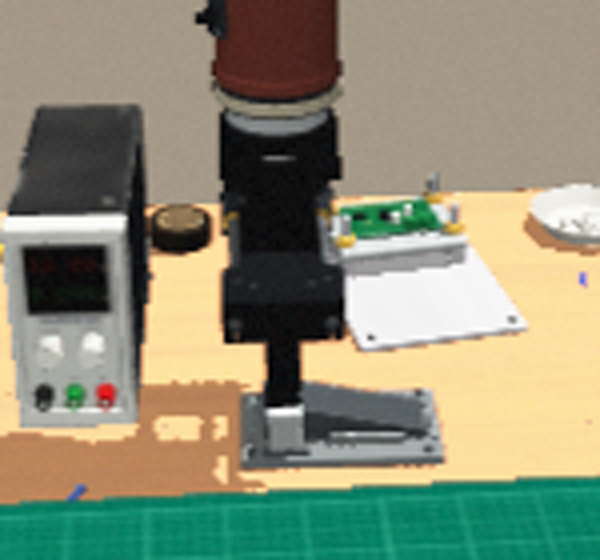

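The fingers straddle the handle, with the near one at (283,370) above the roller at (283,425). Settling before closing.

advance(offsets={"x":[0, 0], "y":[0, 0], "z":[0, 0], "spin":[0, 0]})

```text
t: 3.05
position: [0.3884, 0.3002, 0.0733]
eef_rot: [2.749, 1.521, 0.001]
wrist_force: [-0.5, -0.1, 0.0]
grip_width: 0.0872
gripper_force: 0.0
```

advance(offsets={"x":[-0.0013, -0.0013, -0.0013, -0.0013, -0.0013, -0.0013, -0.0013, -0.0013, -0.0013, -0.0013], "y":[-0.0013, -0.0013, -0.0013, -0.0013, -0.0013, -0.0013, -0.0013, -0.0013, -0.0013, -0.0013], "z":[0.0013, 0.0013, 0.0013, 0.0013, 0.0013, 0.0013, 0.0013, 0.0013, 0.0013, 0.0013], "spin":[0, 0, 0, 0, 0, 0, 0, 0, 0, 0]}, aperture=0.0, grip_force=45)

```text
t: 4.05
position: [0.3871, 0.2996, 0.0717]
eef_rot: [2.748, 1.521, 0.001]
wrist_force: [3.0, -0.6, -2.0]
grip_width: 0.0199
gripper_force: 44.7
```

In the tool's units: -0.08 m / 0.8 = -0.1, -0.075 m / 0.8 = -0.0938.

advance(offsets={"x":[0, 0, 0, 0, 0, 0, 0, 0, 0, 0, 0, 0, 0, 0, 0, 0, 0], "y":[0, 0, 0, 0, 0, 0, 0, 0, 0, 0, 0, 0, 0, 0, 0, 0, 0], "z":[-0.0038, -0.0075, -0.0113, -0.015, -0.0188, -0.0225, -0.0263, -0.03, -0.035, -0.0425, -0.0525, -0.065, -0.0813, -0.0938, -0.1, -0.1, -0.1], "spin":[0, 0, 0, 0, 0, 0, 0, 0, 0, 0, 0, 0, 0, 0, 0, 0, 0]})

```text
t: 5.75
position: [0.3865, 0.2996, 0.1516]
eef_rot: [-2.749, -1.521, 0.0]
wrist_force: [-0.9, -0.5, -3.4]
grip_width: 0.0196
gripper_force: 44.7
```

```bash
python3 - <<'E'
from h import *
from scipy.spatial.transform import Rotation as Ro
s=manip.get_state();M=Ro.from_rotvec(s['eef_rot']).as_matrix();print(M.round(4),s['position'],np.degrees(np.arctan2(M[1,1],M[0,1])),s['wrist_force'])
f=snap('scene'); cv2.imwrite('pics/s4.png',cv2.resize(f['color'][130:270,190:340],None,fx=4,fy=4,interpolation=cv2.INTER_CUBIC))
E
```

```text
[[ 5.312e-01  8.473e-01 -3.000e-04]
 [ 8.473e-01 -5.312e-01 -1.000e-04]
 [-2.000e-04 -2.000e-04 -1.000e+00]] [0.38646054 0.29961395 0.15157108] -32.08490875395387 [-0.8697533  -0.48507318 -3.43007925]
```

View pics/s4.png

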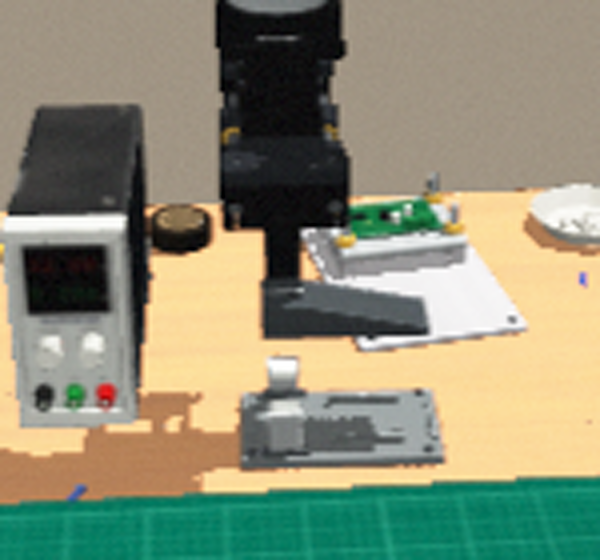

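The wedge hangs level and clear of the stand, about 80 mm up. Now swinging it over to the apron.

In the tool's units: -0.1255 m / 0.8 = -0.1569, 0.1053 m / 0.8 = 0.1316, -1.7726 rad / 2 = -0.8863.

advance(offsets={"x":[-0.005, -0.0138, -0.025, -0.0363, -0.0475, -0.0588, -0.07, -0.0825, -0.0938, -0.105, -0.1163, -0.1275, -0.1388, -0.1488, -0.1544, -0.1569, -0.1569, -0.1569, -0.1569], "y":[0.0038, 0.0113, 0.0213, 0.03, 0.04, 0.05, 0.0588, 0.0688, 0.0788, 0.0888, 0.0975, 0.1075, 0.1163, 0.125, 0.1294, 0.1316, 0.1316, 0.1316, 0.1316], "z":[0, 0, 0, 0, 0, 0, 0, 0, 0, 0, 0, 0, 0, 0, 0, 0, 0, 0, 0], "spin":[-0.025, -0.075, -0.135, -0.2, -0.265, -0.33, -0.395, -0.46, -0.525, -0.59, -0.655, -0.72, -0.78, -0.83, -0.87, -0.8863, -0.8863, -0.8863, -0.8863]})

```text
t: 7.7
position: [0.4089, 0.1376, 0.1514]
eef_rot: [-0.56, -3.091, 0.0]
wrist_force: [0.4, 0.9, -4.1]
grip_width: 0.02
gripper_force: 44.7
```

```bash
cat > st.py <<'E'
from h import *
from scipy.spatial.transform import Rotation as Ro
s=manip.get_state();M=Ro.from_rotvec(s['eef_rot']).as_matrix();th=np.radians(-20.52)
R=np.array([[np.cos(th),-np.sin(th)],[np.sin(th),np.cos(th)]])
print(M.round(4),'yaw of y',np.degrees(np.arctan2(M[1,1],M[0,1])),'tilt rp',M[:,2])
print('TCP in fixture',R.T@(s['position'][:2]-[.5560,.0823]),s['position'][2],'F fixture',R.T@s['wrist_force'][:2],s['wrist_force'][2],s['ft_torque'],s['grip_width'],s['t'])
E
python3 st.py; python3 -c "
from h import *
f=snap('top'); cv2.imwrite('pics/t5.png',cv2.resize(f['color'][130:290,240:370],None,fx=4.5,fy=3.75,interpolation=cv2.INTER_CUBIC))"
```

```text
[[-9.363e-01  3.511e-01 -7.000e-04]
 [ 3.511e-01  9.363e-01  0.000e+00]
 [ 6.000e-04 -2.000e-04 -1.000e+00]] yaw of y 69.44559939805663 tilt rp [-6.86446665e-04  1.20299437e-05 -9.99999764e-01]
TCP in fixture [-0.15711084  0.00022494] 0.15144994540142753 F fixture [0.03553519 0.9844462 ] -4.114798170260744 [ 0.04474495  0.135313   -0.01064858] 0.02003937303922082 7.7
```

View pics/t5.png

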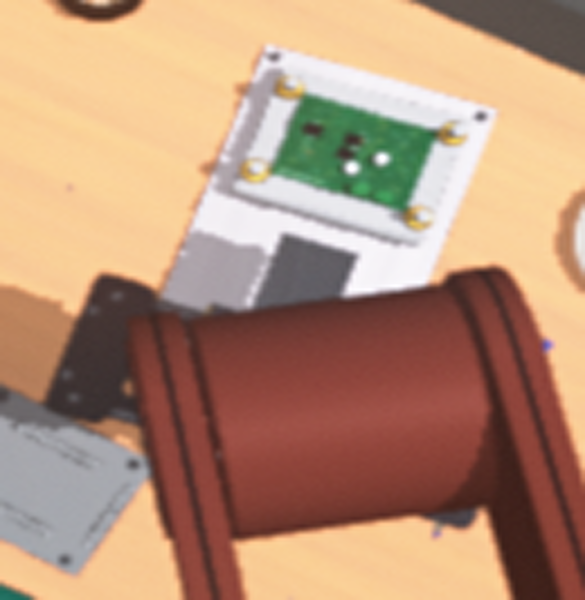

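The wedge's thin end points at the plate; its end corners are at (281,233) and (357,253) in the crop, ahead of the plate's front edge at about (320,225).

In the tool's units: 0.075 m / 0.8 = 0.0938, 0.071 m / 0.8 = 0.0888.

```bash
python3 - <<'E'
from h import *
f=np.load('pics/top.npz');th=np.radians(-20.52)
R=np.array([[np.cos(th),-np.sin(th)],[np.sin(th),np.cos(th)]])
q=lambda x,y,z:R.T@(P(f,(x+.5)/4.5-.5+240,(y+.5)/3.75-.5+130,z)[:2]-[.5560,.0823])
a,b=q(281,233,.0925),q(357,253,.0925);print('tip',a,b,(a+b)/2,np.linalg.norm(a-b))
print('plate front', q(233,192,.023),q(420,242,.023),'pins',[q(*c,.052).round(4) for c in[(288,86),(452,131),(256,168),(418,216)]])
E
```

```text
tip [-0.06577616  0.02146837] [-0.06492079 -0.01748539] [-0.06534848  0.00199149] 0.03896315137934128
plate front [-0.04296506  0.05029536] [-0.04126522 -0.05206636] pins [array([0.0251, 0.0451]), array([ 0.0256, -0.0429]), array([-0.0282,  0.0444]), array([-0.0296, -0.043 ])]
```

advance(offsets={"x":[0, 0, 0, 0, 0, 0, 0, 0, 0, 0], "y":[0, 0, 0, 0, 0, 0, 0, 0, 0, 0], "z":[0.0125, 0.0313, 0.05, 0.0688, 0.0813, 0.0888, 0.0938, 0.0938, 0.0938, 0.0938], "spin":[0, 0, 0, 0, 0, 0, 0, 0, 0, 0]})

```text
t: 8.75
position: [0.4098, 0.1375, 0.0774]
eef_rot: [0.559, 3.09, 0.001]
wrist_force: [0.2, 1.2, -2.9]
grip_width: 0.0198
gripper_force: 44.7
```

```bash
python3 st.py
python3 -c "
from h import *
f=snap('scene'); cv2.imwrite('pics/s6.png',cv2.resize(f['color'][150:250,230:350],None,fx=6,fy=6,interpolation=cv2.INTER_CUBIC))"
```

```text
[[-9.365e-01  3.506e-01  1.300e-03]
 [ 3.506e-01  9.365e-01  2.000e-04]
 [-1.100e-03  6.000e-04 -1.000e+00]] yaw of y 69.47437380206766 tilt rp [ 1.27847600e-03  1.74372473e-04 -9.99999168e-01]
TCP in fixture [-0.15629712  0.00045776] 0.07738144213132 F fixture [-0.20451707  1.19514179] -2.949571785832747 [0.01541741 0.05237786 0.04409557] 0.019757319118124405 8.75
```

View pics/s6.png

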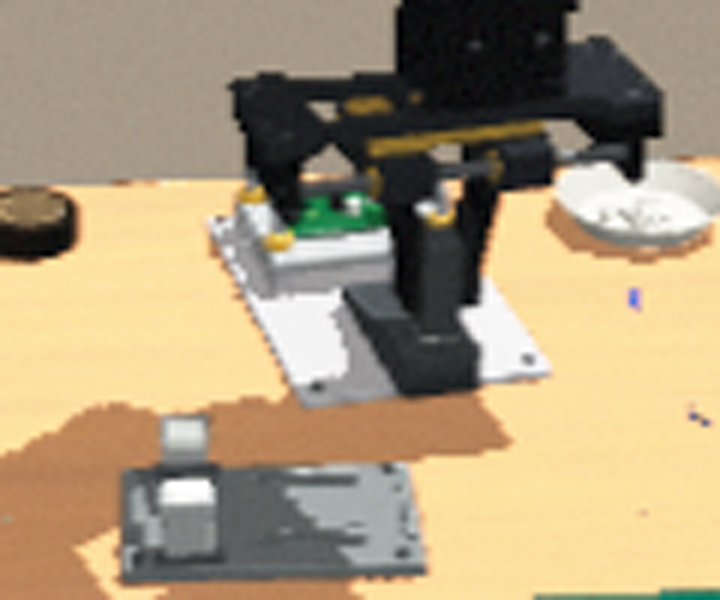

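The wedge sits over the apron, thin end at (350,295) facing the plate, and a few mm above the surface. Setting it down gently.

In the tool's units: 0.0065 m / 0.8 = 0.0081, 0.0055 m / 0.8 = 0.0069.

advance(offsets={"x":[0, 0, 0, 0, 0, 0], "y":[0, 0, 0, 0, 0, 0], "z":[0.0025, 0.005, 0.0069, 0.0081, 0.0081, 0.0081], "spin":[0, 0, 0, 0, 0, 0]})

```text
t: 9.4
position: [0.4092, 0.1374, 0.0702]
eef_rot: [-0.56, -3.091, 0.0]
wrist_force: [-1.2, 0.2, -4.0]
grip_width: 0.0196
gripper_force: 44.7
```

```bash
python3 st.py
```

```text
[[-9.365e-01  3.506e-01 -1.000e-04]
 [ 3.506e-01  9.365e-01 -0.000e+00]
 [ 1.000e-04 -0.000e+00 -1.000e+00]] yaw of y 69.47557739951607 tilt rp [-9.36431682e-05 -1.49322539e-05 -9.99999996e-01]
TCP in fixture [-0.15682064  0.0001581 ] 0.07019860447886137 F fixture [-1.17840384 -0.21559337] -3.974004141285182 [ 0.0694216   0.10386221 -0.0179348 ] 0.01964275013740668 9.4
```

advance(offsets={"x":[0, 0, 0, 0], "y":[0, 0, 0, 0], "z":[0.0006, 0.0013, 0.0013, 0.0013], "spin":[0, 0, 0, 0]})

```text
t: 9.8
position: [0.4093, 0.1375, 0.0696]
eef_rot: [0.56, 3.091, 0.0]
wrist_force: [-2.5, 0.8, 2.8]
grip_width: 0.0197
gripper_force: 44.7
```

```bash
python3 st.py
```

```text
[[-9.365e-01  3.505e-01  1.000e-04]
 [ 3.505e-01  9.365e-01  1.000e-04]
 [-1.000e-04  2.000e-04 -1.000e+00]] yaw of y 69.47991062540162 tilt rp [ 1.49910905e-04  1.08444132e-04 -9.99999983e-01]
TCP in fixture [-0.15673308  0.00030455] 0.06958829742412867 F fixture [-2.59964065 -0.11365071] 2.8265990239996315 [-0.02688061  0.50709237 -0.03119973] 0.019698022950377665 9.8
```

```bash
cat > gap.py <<'E'
import sys
from h import *
th=np.radians(-20.52);R=np.array([[np.cos(th),-np.sin(th)],[np.sin(th),np.cos(th)]])
o=[]
for n in('top','scene'):
    z=[]
    for k in range(6):
        f=snap(n)
        r=f['range_z'].astype(float);v,u=np.nonzero(r>0)
        K,T=f['intrinsics'],f['cam_to_world'];s=r[v,u]
        p=np.c_[(u-K[0,2])/K[0,0]*s,(v-K[1,2])/K[1,1]*s,s]@T[:3,:3].T+T[:3,3]
        l=(p[:,:2]-[.556,.0823])@R
        m=(abs(l[:,0])<.035)&(abs(l[:,1])<.038)&(p[:,2]>.022)&(p[:,2]<.05)
        a=(l[:,0]<-.06)&(l[:,0]>-.14)&(abs(l[:,1])>.03)&(abs(l[:,1])<.06)&(p[:,2]<.012)
        z.append((np.median(p[m,2])*1e3,np.median(p[a,2])*1e3,m.sum()))
    o.append(np.mean(z,0))
print(np.round(o,2))
E
python3 gap.py
```

```text
[[ 30.6    5.07 957.33]
 [ 31.65   6.75  95.83]]
```

advance(offsets={"x":[-0.0038, -0.01, -0.0175, -0.025, -0.0325, -0.04, -0.0475, -0.0538, -0.0575, -0.06, -0.06, -0.06], "y":[0, 0, 0, 0, 0, 0, 0, 0, 0, 0, 0, 0], "z":[0, 0, 0, 0, 0, 0, 0, 0, 0, 0, 0, 0], "spin":[0, 0, 0, 0, 0, 0, 0, 0, 0, 0, 0, 0]})

```text
t: 11.6
position: [0.4538, 0.121, 0.0696]
eef_rot: [-0.56, -3.09, -0.001]
wrist_force: [-5.7, 2.4, 7.2]
grip_width: 0.0198
gripper_force: 44.8
```

```bash
python3 st.py; python3 gap.py
```

```text
[[-9.365e-01  3.507e-01 -1.100e-03]
 [ 3.507e-01  9.365e-01  7.000e-04]
 [ 1.300e-03  3.000e-04 -1.000e+00]] yaw of y 69.47045224174245 tilt rp [-1.11240048e-03  6.92547871e-04 -9.99999141e-01]
TCP in fixture [-0.10933758  0.00044869] 0.06955162047135391 F fixture [-6.21195693  0.27971853] 7.164046281397875 [ 0.16397762  0.98797397 -0.12010939] 0.01983959439031058 11.6
[[ 30.76   5.19 866.17]
 [ 32.68   6.9  147.67]]
```

In the tool's units: -0.015 m / 0.8 = -0.0188, -0.014 m / 0.8 = -0.0175.

advance(offsets={"x":[-0.0025, -0.005, -0.0075, -0.01, -0.0125, -0.015, -0.0175, -0.0188, -0.0188, -0.0188], "y":[0, 0, 0, 0, 0, 0, 0, 0, 0, 0], "z":[0, 0, 0, 0, 0, 0, 0, 0, 0, 0], "spin":[0, 0, 0, 0, 0, 0, 0, 0, 0, 0]})

```text
t: 13.2
position: [0.4627, 0.1179, 0.0693]
eef_rot: [-0.557, -3.078, -0.002]
wrist_force: [-26.8, 10.7, 27.0]
grip_width: 0.02
gripper_force: 45.0
```

```bash
python3 st.py; python3 gap.py
```

```text
[[-9.365e-01  3.505e-01 -1.270e-02]
 [ 3.505e-01  9.366e-01  3.800e-03]
 [ 1.320e-02 -9.000e-04 -9.999e-01]] yaw of y 69.4809700152302 tilt rp [-0.01272295  0.00377236 -0.99991194]
TCP in fixture [-0.09987887  0.00062874] 0.06925244113910736 F fixture [-28.88655481   0.58993667] 26.992003641387782 [ 1.65850849  4.28117627 -0.11030237] 0.01997684794312238 13.2
[[ 30.99   5.4  625.83]
 [ 32.87   6.85 138.17]]
```

```bash
python3 - <<'E'
from h import *
f=np.load('pics/scene.npz'); cv2.imwrite('pics/s7.png',cv2.resize(f['color'][160:225,255:335],None,fx=9,fy=9,interpolation=cv2.INTER_CUBIC))
E
```

```text
(no output)
```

View pics/s7.png

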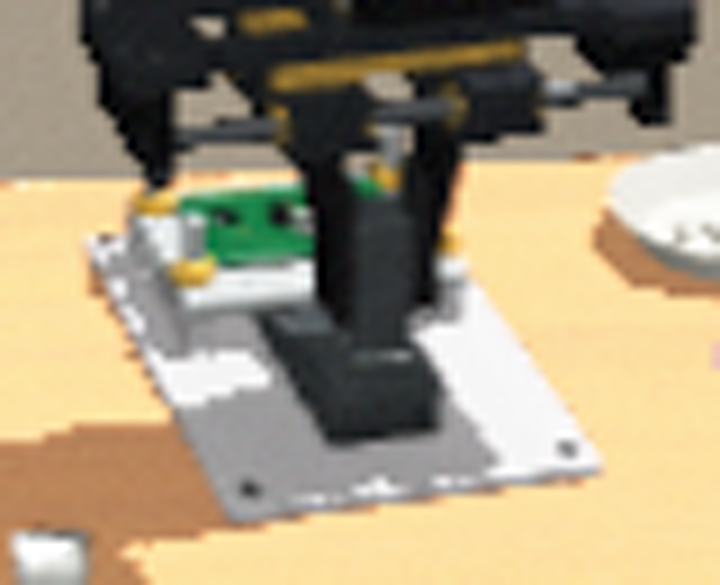

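The picture shows the wedge entering under the plate at (290,320) with nothing else in contact; the push is too hard because I'm also pressing down. I'll ease back and lighten the downward press.

In the tool's units: 0.008 m / 0.8 = 0.01, 0.006 m / 0.8 = 0.0075.

advance(offsets={"x":[0.0038, 0.0075, 0.01, 0.01, 0.01, 0.01], "y":[0, 0, 0, 0, 0, 0], "z":[0, -0.0005, -0.001, -0.001, -0.001, -0.001], "spin":[0, 0, 0, 0, 0, 0]})

```text
t: 14.4
position: [0.4604, 0.118, 0.0695]
eef_rot: [-0.56, -3.09, 0.0]
wrist_force: [0.2, 0.7, -6.4]
grip_width: 0.0196
gripper_force: 45.0
```

```bash
python3 st.py; python3 gap.py
```

```text
[[-9.364e-01  3.508e-01 -1.000e-03]
 [ 3.508e-01  9.364e-01  0.000e+00]
 [ 1.000e-03 -3.000e-04 -1.000e+00]] yaw of y 69.46117383617315 tilt rp [-1.00549605e-03  4.08290031e-05 -9.99999494e-01]
TCP in fixture [-1.02078456e-01 -5.08709032e-05] 0.06954110190669596 F fixture [-0.05124214  0.77773292] -6.440400457061899 [0.27731661 0.11267844 0.04632418] 0.019609156538695563 14.4
[[ 30.83   5.62 759.17]
 [ 32.95   6.99 139.83]]
```

In the tool's units: -0.006 m / 0.8 = -0.0075, -0.005 m / 0.8 = -0.0063.

advance(offsets={"x":[-0.0013, -0.0025, -0.0038, -0.005, -0.0063, -0.0075, -0.0075, -0.0075], "y":[0, 0, 0, 0, 0, 0, 0, 0], "z":[0, 0, 0, 0, 0, 0, 0, 0], "spin":[0, 0, 0, 0, 0, 0, 0, 0]})

```text
t: 15.8
position: [0.464, 0.1166, 0.0696]
eef_rot: [-0.559, -3.086, 0.0]
wrist_force: [-8.5, 3.7, -0.9]
grip_width: 0.0193
gripper_force: 45.0
```

```bash
python3 st.py; python3 gap.py
```

```text
[[-9.365e-01  3.505e-01 -5.300e-03]
 [ 3.505e-01  9.366e-01  8.000e-04]
 [ 5.200e-03 -1.100e-03 -1.000e+00]] yaw of y 69.48152949897253 tilt rp [-5.29834113e-03  7.87652253e-04 -9.99985653e-01]
TCP in fixture [-9.81551139e-02 -6.83495191e-05] 0.06957232236107325 F fixture [-9.22456004  0.47518971] -0.9368040514720909 [ 0.63924108  1.70155536 -0.0023693 ] 0.01934980897208547 15.8
[[ 31.48   5.45 650.83]
 [ 33.44   6.93 138.  ]]
```

In the tool's units: -0.01 m / 0.8 = -0.0125, -0.009 m / 0.8 = -0.0113.

advance(offsets={"x":[-0.0013, -0.0025, -0.0038, -0.005, -0.0063, -0.0075, -0.0088, -0.01, -0.0113, -0.0125, -0.0125, -0.0125], "y":[0, 0, 0, 0, 0, 0, 0, 0, 0, 0, 0, 0], "z":[0, 0, 0, -0.0001, -0.0001, -0.0003, -0.0003, -0.0004, -0.0004, -0.0004, -0.0004, -0.0004], "spin":[0, 0, 0, 0, 0, 0, 0, 0, 0, 0, 0, 0]})

```text
t: 17.6
position: [0.4735, 0.113, 0.0697]
eef_rot: [-0.559, -3.086, 0.0]
wrist_force: [-7.7, 2.4, -3.7]
grip_width: 0.0196
gripper_force: 45.0
```

```bash
python3 st.py; python3 gap.py
```

```text
[[-9.366e-01  3.505e-01 -5.000e-03]
 [ 3.505e-01  9.366e-01  6.000e-04]
 [ 4.900e-03 -1.200e-03 -1.000e+00]] yaw of y 69.48463735786461 tilt rp [-5.04593268e-03  5.98132140e-04 -9.99987090e-01]
TCP in fixture [-0.08805523 -0.00014136] 0.06968148355910869 F fixture [-8.09173072 -0.42861932] -3.7341336765284376 [ 0.5832223   1.54352267 -0.01512038] 0.01961153439481285 17.6
[[ 33.56   5.22 451.  ]
 [ 35.63   6.82 127.17]]
```

In the tool's units: -0.0055 m / 0.8 = -0.0069, -0.005 m / 0.8 = -0.0063.

advance(offsets={"x":[-0.0013, -0.0025, -0.0038, -0.005, -0.0063, -0.0069, -0.0069, -0.0069], "y":[0, 0, 0, 0, 0, 0, 0, 0], "z":[0, 0, 0, 0, 0.0001, 0.0001, 0.0001, 0.0001], "spin":[0, 0, 0, 0, 0, 0, 0, 0]})

```text
t: 19.0
position: [0.4786, 0.1111, 0.0696]
eef_rot: [-0.559, -3.086, 0.0]
wrist_force: [-8.3, 2.5, -4.2]
grip_width: 0.0197
gripper_force: 45.0
```

```bash
python3 st.py; python3 gap.py; python3 -c "
from h import *
f=np.load('pics/scene.npz'); cv2.imwrite('pics/s8.png',cv2.resize(f['color'][160:225,255:335],None,fx=9,fy=9,interpolation=cv2.INTER_CUBIC))"
```

```text
[[-9.366e-01  3.505e-01 -5.200e-03]
 [ 3.505e-01  9.366e-01  6.000e-04]
 [ 5.100e-03 -1.200e-03 -1.000e+00]] yaw of y 69.48361869871877 tilt rp [-5.17302785e-03  6.33488170e-04 -9.99986419e-01]
TCP in fixture [-0.08261874 -0.00013376] 0.06957504384853522 F fixture [-8.6109588  -0.53003515] -4.176639224893604 [ 0.60195909  1.57523945 -0.01581855] 0.019733119099812953 19.0
[[ 34.4    4.99 340.33]
 [ 36.82   6.87 129.  ]]
```

View pics/s8.png

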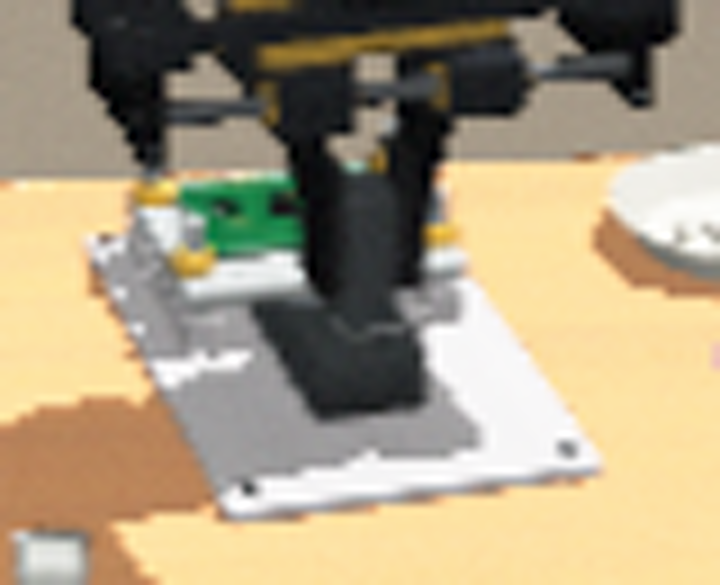

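The plate is visibly raised clear of its ledges at (240,300), and the depth readings put the gap at about 3.6 to 3.9 mm. The wedge is still gripped and the gripper is clear of the board.

```bash
python3 -c "
from cell import manip, eyes, finish_job
print(finish_job())"
```

```text
the job is handed in; nothing more can be done
None
```

I handed the job in at about 19 s with the wedge still gripped and holding the plate about 4 mm off its ledges (3.6 to 3.9 mm by depth camera); partway in, the push rose briefly to about 29 N, so I backed off and re-pushed at about 9 N.

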